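# Fit the bearing sleeves on the rotary drives for the run-in test

## Task

Get these rotary drives ready for their run-in test: first turn the selector on the control box from its red mark past the click to its green mark, and leave it there while you pull every orange cap off the shafts into the grey crate and slide each coloured sleeve, flange down, over the shaft of the drive of the same colour, lowering it gently all the way home rather than letting it drop. Only when all caps and sleeves are done, turn the selector back past its click to the red mark. Leave everything else on the bench where it is.

Things in the scene. Friction and masses are not known exactly. Their poses are not given: they have to be found in the camera images.
- seat_blue (a point): centre of the round blue seat on top of the drive with the blue top, 50 mm above the bench: the foot of the drive's upright steel shaft (z up, x and y along the housing's sides). The seat disc is 72 mm across; the shaft above it is 30 mm in diameter and 70 mm tall, its last 6 mm tapered to 18 mm. The aluminium housing is 84 x 84 x 42 mm. The drive is fixed to the bench.
- sleeve_blue: blue flanged bearing sleeve, loose, standing on the bench: 60 mm tall, through bore 34 mm; flange at the bottom 68 mm across and 10 mm thick, above it a neck 54 mm across and 50 mm tall to hold. Origin: centre of the underside; z up its axis. 160 g or so. Belongs on the blue drive; may be absent.
- cap_blue: orange protective cap over the shaft of the blue drive, loose: a tube 48 mm across, 82 mm tall, bore 38 mm, closed at the top. Origin: centre of its open lower end, resting on the seat; z up its axis. 50 g or so. May be absent.
- seat_green (a point): centre of the round green seat on top of the drive with the green top, 50 mm above the bench: the foot of the drive's upright steel shaft (z up, x and y along the housing's sides). The seat disc is 72 mm across; the shaft above it is 30 mm in diameter and 70 mm tall, its last 6 mm tapered to 18 mm. The aluminium housing is 84 x 84 x 42 mm. The drive is fixed to the bench.
- sleeve_green: green flanged bearing sleeve, loose, standing on the bench: 60 mm tall, through bore 34 mm; flange at the bottom 68 mm across and 10 mm thick, above it a neck 54 mm across and 50 mm tall to hold. Origin: centre of the underside; z up its axis. 160 g or so. Belongs on the green drive; may be absent.
- cap_green: orange protective cap over the shaft of the green drive, loose: a tube 48 mm across, 82 mm tall, bore 38 mm, closed at the top. Origin: centre of its open lower end, resting on the seat; z up its axis. 50 g or so. May be absent.
- seat_yellow (a point): centre of the round yellow seat on top of the drive with the yellow top, 50 mm above the bench: the foot of the drive's upright steel shaft (z up, x and y along the housing's sides). The seat disc is 72 mm across; the shaft above it is 30 mm in diameter and 70 mm tall, its last 6 mm tapered to 18 mm. The aluminium housing is 84 x 84 x 42 mm. The drive is fixed to the bench.
- sleeve_yellow: yellow flanged bearing sleeve, loose, standing on the bench: 60 mm tall, through bore 34 mm; flange at the bottom 68 mm across and 10 mm thick, above it a neck 54 mm across and 50 mm tall to hold. Origin: centre of the underside; z up its axis. 160 g or so. Belongs on the yellow drive; may be absent.
- cap_yellow: orange protective cap over the shaft of the yellow drive, loose: a tube 48 mm across, 82 mm tall, bore 38 mm, closed at the top. Origin: centre of its open lower end, resting on the seat; z up its axis. 50 g or so. May be absent.
- cap_blue_top (a point): centre of the closed top of cap_blue, 82 mm from its origin along its z axis.
- cap_green_top (a point): centre of the closed top of cap_green, 82 mm from its origin along its z axis.
- cap_yellow_top (a point): centre of the closed top of cap_yellow, 82 mm from its origin along its z axis.
- crate_in (a point): centre of the inner floor of the open grey crate for the caps, fixed to the bench: inside 258 mm along x and 148 mm along y (its own axes), walls 6 mm thick, rim 60 mm above the bench. Floor 6 mm above the bench.
- selector (a joint): angle of the selector knob on the grey control box (130 x 130 x 60 mm, fixed): 0 with its black pointer end at the red mark, 1.2 rad at the green mark; grows clockwise seen from above. A spring over-centre detent has its hump halfway (0.6 rad): past it the knob snaps on into the next mark; peak torque about 0.1 N m.
- selector_grip (a point): grip point of the selector, on its vertical turning axis 99 mm above the bench, turning with it: its x axis runs along the wing (62 mm long, 16 mm thick, 34 mm high, its top 8 mm above this point and its foot 26 mm below, where it stands on a round disc 56 mm across), white, with the black pointer stripe at the -x end; pinch the wing across its 16 mm (y).
- valve_a: a white valve block, 75 x 30 x 28 mm, lying flat between the drives; a bystander, to be left where it is. Origin: centre of its underside.
- valve_b: another white valve block, 75 x 30 x 28 mm; a bystander, to be left where it is. Origin: centre of its underside.
- screwdriver: a screwdriver lying behind the drives; a bystander, to be left where it is. Origin: middle of its length.
- tape_roll: a roll of clear tape, 90 mm across, 24 mm high; a bystander, to be left where it is. Origin: centre of its underside.
- oil_bottle: an upright bottle, 50 mm across, 120 mm high; a bystander, to be left where it is. Origin: centre of its underside.
- spare_spacer: a bare steel ring, 64 mm across, 40 mm high; not one of the coloured sleeves; a bystander, to be left where it is. Origin: centre of its underside.
Mind the look-alikes: they are no part of the job. What is shaped like the part that bears seat_yellow but brown or pink is not meant.

How it is judged:
By the outcome, as a careful person would: the job done as asked, in the order asked, and still so for the second after the job is handed in, with the robot touching nothing.
Of sleeve_blue, sleeve_green, sleeve_yellow only 2 to 3 are there at a start; the rules pass over those that are not, and their reading is None.
Of cap_blue, cap_green, cap_yellow only 2 to 3 are there at a start; the rules pass over those that are not, and their reading is None.
At some moment in a run one of sleeve_blue, sleeve_green, sleeve_yellow may be knocked a few centimetres aside while the robot is not near it.
It also fails if it takes over 210 s, if anything falls off the work surface, if the arm or the gripper's body presses on something with over 40 N, if the wrist force passes 120 N, or if a joint passes its speed limit or range.

## Robot

A 6-joint arm with a two-finger parallel gripper is mounted at the origin on the work surface. World frame = base frame: x ahead of the robot, y to its left, z up, the work surface at z = 0. Lengths are in mm, angles in rad, forces in N, time in s.
With the tool pointing down it reaches from about 350 to 775 mm from the base axis. Payload 7.3 kg.
Tool frame: the origin (TCP) lies at the very end of the fingers, on their centre line; the grasp point (between the pads) lies 19 mm behind it; z points along the fingers, y is the line along which they close (so a half turn about z gives the same grasp; the last joint's range is limited). The gripper opens to 92 mm and grips with 3 to 60 N. Pads are 19 mm wide; open, the fingers measure 130 mm over their backs; the gripper's body (75 mm by 190 mm) begins 47 mm behind the grasp point.
Start: joints at [-1.367, 0.342, 1.524, -0, 1.275, -0.146], TCP at [179.946, -493.218, 226.741] pointing down, gripper open.
Joint ranges: [-2.53, 2.53], [-0.77, 2.02], [0.04, 2.7], [-1, 4.14], [0.28, 2.66], [-3.11, 3.11]. Speed limits (rad/s): [2.57, 2.57, 3.14, 3.14, 3.14, 3.14].

## Interface

Orientations are given as [roll, pitch, yaw] about the fixed x, y, z axes, in that order (R = Rz(yaw) Ry(pitch) Rx(roll)).
In Python, from plant import get_obs, optics, ticket, finder gives the robot as it stands.
- The arm moves only by the tool send_rows, never from a script. Its arguments are lists of equal length, an entry for each row: "offset": the shift along the tool's x, y, z scaled (see below), a list of three; "delta_rot": the turn, a rotation vector about the tool's x, y, z scaled (see below), a list of three. In form: {"offset": [[dx, dy, dz], ...], "delta_rot": [[rx, ry, rz], ...]}. A call has 1 to 8 rows; each row is the pose to reach, as a shift and turn from the pose commanded when the call began, along the tool's axes at that moment, turning the shorter way round; what a row does not reach only later rows make up. The controller multiplies each number of a shift by 120 mm and each number of a turn by 360 degrees. A row lasts 1/8 s, in which the tool goes at most 62.5 mm and 10.7 degrees, less where a joint would pass 70% of its speed; a pose out of reach is approached as far as the arm can. A call with a number of a shift or a turn outside -1 to 1 is refused whole. A call with a gripper value outside its range is refused whole. "grip" is the opening, from 0 (shut) to 1 (fully open), set as the call begins (left out, the last holds). The fingers move at their own pace and stop on an object; the grip force is fixed at half the most. Time passes only in rows, so rows that repeat a pose let the fingers close. It gives the time, the measured TCP pose, the force, the opening and the grip force at its end, in the units of the state.
- get_obs(): the state, without advancing time (a new reading comes with each control period).
- optics.capture(name): name is "scene" or "top" or "wrist"; returns the picture (384x512x3 uint8, red, green, blue); there is no depth.
- optics.get_calibration(name): a dict with "fx", "fy", "cx", "cy" (pixels), "world_from_camera" (4x4, takes a point from camera to world coordinates). Camera axes: x right, y down, z forward; pixel columns grow to the right and rows downward; lengths in mm; the calibration is good to about 2 mm. A picture is of the moment at which its call begins: read the wrist's pose just before it. get_calibration takes no time and is no camera call; for the wrist camera it gives the pose at the moment of the call.
- ticket.close_job(): hands the job in; it is judged then, once.
Trained networks look in the newest picture that a camera, given by its name, has taken for a name from the list of things; names that differ only in an ending like _2 or _b are one class to them, and where a whole thing is asked for, a point or a joint stands for the part that bears it (a point fixed in the world has none). Each returns a list of dicts, best first, with "confidence" (0 to 1); they miss things now and then, are a little off and sometimes report something else, mostly with a low value. They report only what shows in the picture. A call takes as long as a camera call. They do not tell look-alikes from the thing itself.
- finder.boxes_of(target, camera): "box" ([left, top, right, bottom] in pixels, round what is visible of it).
- finder.silhouettes(target, camera): "region" (384x512 bool, what is visible of it) and "box" ([left, top, right, bottom] in pixels, round what is visible of it).
- finder.pinpoint(target, camera): "uv" ([column, row] in pixels: a listed point, or the origin of a listed thing).
The state is a dict: "time": time; "joint_positions": joint angles; "dq": joint speeds; "tau": joint torques, N m; "tool_pos": TCP position; "tcp_rot": TCP orientation; "contact_force": force on the tool from outside, world axes, zero at the start; "moment": the same for the moment, N m; "grip_width": finger opening in mm; "finger_force": force on a finger pad.
Only numpy, scipy, OpenCV 4.12 (cv2) and the standard library are available. Lean on these libraries where they do the work, as an engineer would, in place of code of your own. Each camera call takes 0.05 s, during which the arm holds its last target. There are 200 camera calls.

## Working session

There is one attempt and no reset: what is moved stays moved. The work goes in short steps, Python scripts to look and compute and a tool call to move; the robot and the scene stay as the last step left them, time stands still between calls to the robot, and variables do not carry over. Pictures are saved under pics/ and viewed, at most 14 in all, crops included, and the job is handed in when it is done.

Besides the shell and the picture viewer there is one more tool, called as name(argument=value, ...) on one line, values as JSON. send_rows: Moves the arm, as the interface text tells. Its arguments: {"type":"object","properties":{"offset":{"type":"array"},"delta_rot":{"type":"array"},"grip":{"type":"number"}},"required":["offset","delta_rot"]}

```bash
mkdir -p pics; ls; cat > h.py <<'E'
import numpy as np, cv2
from plant import get_obs, optics, ticket, finder
from scipy.spatial.transform import Rotation as R
def ray(cal,uv):
    T=np.array(cal["world_from_camera"]); d=np.array([(uv[0]-cal["cx"])/cal["fx"],(uv[1]-cal["cy"])/cal["fy"],1.])
    return T[:3,3],T[:3,:3]@d
def atz(cal,uv,z):
    o,d=ray(cal,uv); return o+d*(z-o[2])/d[2]
def proj(cal,p):
    T=np.linalg.inv(np.array(cal["world_from_camera"])); q=T[:3,:3]@np.array(p,float)+T[:3,3]
    return [cal["fx"]*q[0]/q[2]+cal["cx"],cal["fy"]*q[1]/q[2]+cal["cy"]]
def rel(p):
    "needed offset (scaled) from current measured pose to p"
    o=get_obs(); Rm=R.from_euler('xyz',o["tcp_rot"]).as_matrix()
    return np.round(Rm.T@(np.array(p)-o["tool_pos"])/120,4)
E
python3 - <<'E'
from h import *
for c in("top","scene"):
    im=optics.capture(c); cv2.imwrite(f"pics/{c}0.png",im[:,:,::-1])
    k=optics.get_calibration(c); print(c,k["fx"],np.round(k["world_from_camera"],3).tolist())
Z=dict(seat_blue=50,seat_green=50,seat_yellow=50,cap_blue_top=132,cap_green_top=132,cap_yellow_top=132,sleeve_blue=0,sleeve_green=0,sleeve_yellow=0,crate_in=6,selector_grip=99)
k=optics.get_calibration("top")
for n,z in Z.items():
    print(n,[(round(d["confidence"],2),np.round(d["uv"],0).tolist(),np.round(atz(k,d["uv"],z)[:2],0).tolist()) for d in finder.pinpoint(n,"top")][:4])
o=get_obs();print(o)
E
```

```text
pics
top 488.94346847398907 [[0.003, -0.987, 0.161, 321.881], [-1.0, -0.007, -0.024, 16.223], [0.024, -0.161, -0.987, 1413.948], [0.0, 0.0, 0.0, 1.0]]
scene 494.1483288304957 [[-0.81, 0.429, -0.401, 1173.568], [0.587, 0.601, -0.542, 839.493], [0.008, -0.674, -0.738, 1254.815], [0.0, 0.0, 0.0, 1.0]]
seat_blue [(0.65, [189.0, 168.0], [613.0, 172.0]), (0.56, [318.0, 172.0], [605.0, -194.0])]
seat_green [(0.85, [190.0, 171.0], [604.0, 170.0]), (0.61, [280.0, 163.0], [630.0, -85.0])]
seat_yellow [(0.97, [254.0, 163.0], [629.0, -11.0]), (0.94, [205.0, 270.0], [326.0, 123.0]), (0.89, [378.0, 275.0], [314.0, -356.0]), (0.69, [251.0, 164.0], [627.0, -3.0])]
cap_blue_top [(0.59, [323.0, 163.0], [613.0, -196.0])]
cap_green_top [(0.77, [183.0, 167.0], [598.0, 179.0])]
cap_yellow_top [(0.74, [255.0, 154.0], [636.0, -12.0])]
sleeve_blue [(0.92, [244.0, 224.0], [457.0, 14.0]), (0.39, [281.0, 163.0], [642.0, -92.0])]
sleeve_green []
sleeve_yellow [(0.91, [300.0, 228.0], [448.0, -146.0])]
crate_in [(0.71, [130.0, 212.0], [490.0, 344.0]), (0.56, [283.0, 126.0], [752.0, -100.0]), (0.35, [245.0, 226.0], [451.0, 14.0])]
selector_grip []
{'time': 0.65, 'joint_positions': array([-1.36697076e+00,  3.41988282e-01,  1.52412569e+00, -3.68814097e-06,
        1.27538643e+00, -1.45985518e-01]), 'dq': array([ 0.00199292, -0.00119351,  0.00136571, -0.00075314,  0.0008535 ,
        0.00044338]), 'tau': array([ 2.18569279e-03, -4.30969119e+01, -2.44421983e+01,  7.20470259e-02,
        4.82196431e-02, -6.84018389e-06]), 'tool_pos': array([ 179.95741304, -493.20569949,  226.73761108]), 'tcp_rot': array([3.14150190e+00, 1.69100916e-05, 3.49812159e-01]), 'contact_force': array([ 0.6474755 ,  0.17942018, -0.8578727 ]), 'moment': array([ 0.00269074, -0.00226288, -0.02747727]), 'finger_force': 0.0, 'grip_width': 91.67588317393047}
```

```bash
python3 - <<'E'
import cv2
a=cv2.imread("pics/top0.png")[100:340,80:430]
cv2.imwrite("pics/top0c.png",cv2.resize(a,None,fx=2.28,fy=2.28,interpolation=cv2.INTER_CUBIC))
E
```

```text
(no output)
```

View pics/top0c.png

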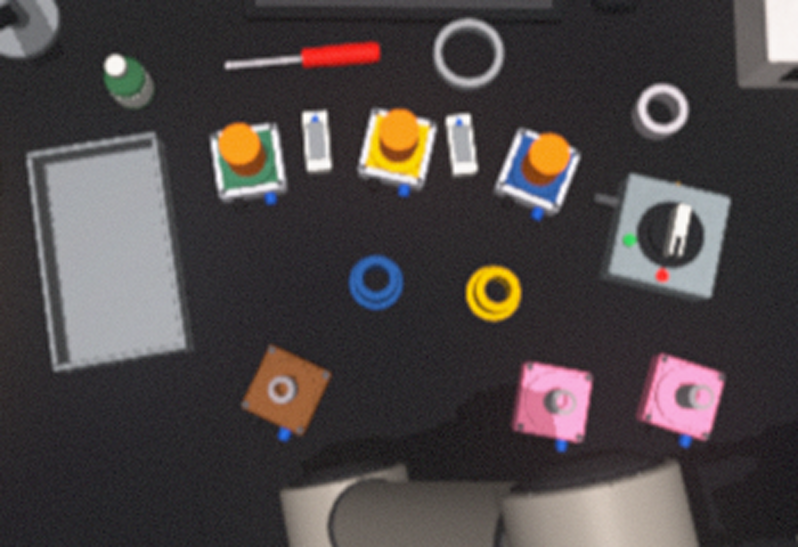

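View pics/scene0.png

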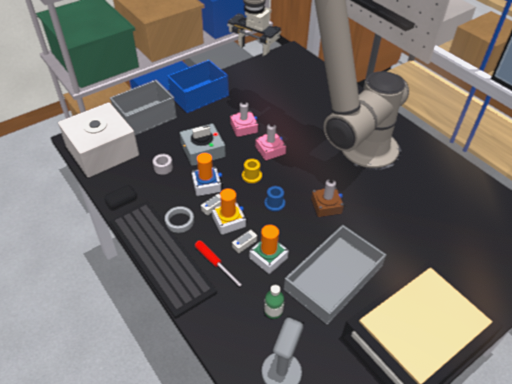

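The top view shows all three drives capped: green at crop (248,165), yellow at (397,148) and blue at (540,170). Only the blue sleeve (376,281) and the yellow sleeve (494,292) are present. The crate is at (115,250), and the selector at (672,235) has its pointer end at red. The brown and pink drives are look-alikes.

```bash
python3 - <<'E'
from h import *
k=optics.get_calibration("top")
c=lambda u,v:(80+u/2.28,100+v/2.28)
print("disc",atz(k,c(671,235),73),"wing",atz(k,c(678,230),107), "red",atz(k,c(662,275),60),"green",atz(k,c(629,240),60))
box=[c(631,175),c(730,198),c(711,298),c(603,277)]
B=[atz(k,p,60)[:2].round(0).tolist() for p in box];print("box",B)
C=[c(27,152),c(157,135),c(190,350),c(53,370)]; print("crate",[atz(k,p,60)[:2].round(0).tolist() for p in C])
a=cv2.imread("pics/top0.png"); h=cv2.cvtColor(a,cv2.COLOR_BGR2HSV)
m=cv2.inRange(h,(8,180,150),(17,255,255)); n,l,s,ce=cv2.connectedComponentsWithStats(m)
for i in range(1,n):
    if s[i][4]>60: print(s[i],ce[i],atz(k,ce[i],125))
for n in("selector_grip","selector"):print(n,[(d["confidence"],d["uv"]) for d in finder.pinpoint(n,"scene")], finder.boxes_of(n,"top")[:2])
o=get_obs();T=np.eye(4);T[:3,:3]=R.from_euler('xyz',o["tcp_rot"]).as_matrix();T[:3,3]=o["tool_pos"]
w=optics.get_calibration("wrist");print(w["fx"],np.round(np.linalg.inv(T)@w["world_from_camera"],3))
E
```

```text
disc [ 511.86690234 -346.95297423   73.        ] wing [ 513.11943739 -346.36234783  107.        ] red [ 464.10694728 -337.55119986   60.        ] green [ 507.17219978 -298.18412799   60.        ]
box [[589.0, -303.0], [561.0, -426.0], [436.0, -397.0], [461.0, -265.0]]
crate [[612.0, 444.0], [635.0, 285.0], [371.0, 236.0], [346.0, 398.0]]
selector_grip [(0.64, [202.0, 128.6])] [{'box': [365.7, 187.3, 387.6, 213.2], 'confidence': 0.89}]Traceback (most recent call last):
  File "<stdin>", line 12, in <module>
ValueError: it knows: cap_blue, cap_blue_top, cap_green, cap_green_top, cap_yellow, cap_yellow_top, crate_in, oil_bottle, screwdriver, seat_blue, seat_green, seat_yellow, selector_grip, sleeve_blue, sleeve_green,
```

```bash
python3 - <<'E'
from h import *
o=get_obs();T=np.eye(4);T[:3,:3]=R.from_euler('xyz',o["tcp_rot"]).as_matrix();T[:3,3]=o["tool_pos"]
w=optics.get_calibration("wrist");print(w["fx"],np.round(np.linalg.inv(T)@w["world_from_camera"],3))
k=optics.get_calibration("top")
a=cv2.imread("pics/top0.png"); h=cv2.cvtColor(a,cv2.COLOR_BGR2HSV)
print(h[163,186],h[157,255])
m=cv2.inRange(h,(9,150,235),(18,255,255)); n,l,s,ce=cv2.connectedComponentsWithStats(m)
for i in range(1,n):
    if s[i][4]>40: print(s[i],ce[i],atz(k,ce[i],132))
print(rel([480,-347,227]))
E
```

```text
324.01671193337955 [[-1.00000e-03 -9.61000e-01 -2.76000e-01  7.37210e+01]
 [ 1.00000e+00 -2.00000e-03  1.00000e-03  8.67000e-01]
 [-1.00000e-03 -2.76000e-01  9.61000e-01 -1.58013e+02]
 [ 0.00000e+00  0.00000e+00  0.00000e+00  1.00000e+00]]
[ 18 219 249] [ 18 225 248]
[247 149  16  16 204] [254.74509804 156.43627451] [628.16185632 -12.08613049 132.        ]
[176 155  17  17 221] [184.24434389 162.74660633] [609.25557557 176.41192745 132.        ]
[313 159  17  17 203] [320.7044335  167.31034483] [ 599.6960733  -189.54030491  132.        ]
[ 2.7666e+00 -2.8780e-01 -2.1000e-03]
```

send_rows(offset=[[0.5,-0.05,0],[1,-0.1,0],[1,-0.1,0]], delta_rot=[[0,0,0],[0,0,0],[0,0,0]])

```text
time: 1.12
tool_pos: [291.6, -438.9, 226.8]
tcp_rot: [3.142, -0.001, 0.355]
contact_force: [0.7, -0.8, 0.4]
grip_width: 91.7
finger_force: 0.0
```

send_rows(offset=[[0.5,-0.05,0],[1,-0.1,0],[1,-0.1,0]], delta_rot=[[0,0,0],[0,0,0],[0,0,0]])

```text
time: 1.5
tool_pos: [399.4, -387.1, 226.5]
tcp_rot: [3.142, -0.0, 0.354]
contact_force: [-0.4, -0.0, -0.4]
grip_width: 91.8
finger_force: 0.0
```

send_rows(offset=[[0.5,-0.05,0],[0.77,-0.09,0],[0.77,-0.09,0],[0.77,-0.09,0],[0.77,-0.09,0],[0.77,-0.09,0]], delta_rot=[[0,0,0.02],[0,0,0.04],[0,0,0.06],[0,0,0.086],[0,0,0.086],[0,0,0.086]])

```text
time: 2.25
tool_pos: [479.4, -347.5, 226.7]
tcp_rot: [3.141, 0.0, -0.189]
contact_force: [-0.6, 0.3, 0.2]
grip_width: 92.0
finger_force: 0.0
```

```bash
cat >> h.py <<'E'
def snap(fn,cam="wrist"):
    k=optics.get_calibration(cam); im=optics.capture(cam); cv2.imwrite(f"pics/{fn}.png",im[:,:,::-1]); return k,im
E
python3 - <<'E'
from h import *
k,im=snap("w1"); o=get_obs(); print(o["tool_pos"],o["tcp_rot"])
for d in finder.pinpoint("selector_grip","wrist"): print(d["confidence"],d["uv"],atz(k,d["uv"],99))
s=finder.silhouettes("selector_grip","wrist")
for d in s[:2]: print(d["confidence"],d["box"])
E
```

```text
[ 479.6240893  -347.34224707  226.78427884] [ 3.14132892e+00  5.61553317e-05 -1.89111874e-01]
0.6 [248.8, 145.4] [ 515.05488296 -349.72728256   99.        ]
0.6 [223.4, 107.6, 280.4, 182.0]
```

View pics/w1.png

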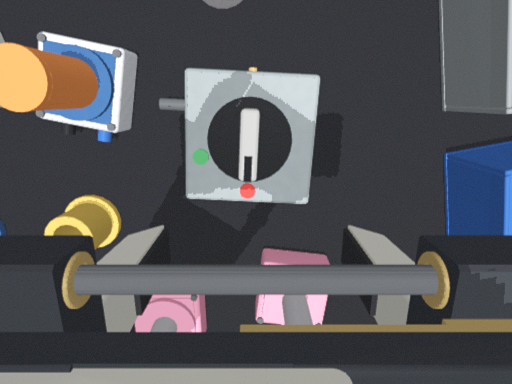

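Wrist view: the wing runs from about (250,109) to (248,181), with its black end toward the red mark at (247,190). The green mark is at (200,157).

```bash
python3 - <<'E'
from h import *
k=optics.get_calibration("wrist")
a,b=atz(k,(250,109),107),atz(k,(248,181),107);print(a,b,(a+b)/2,np.linalg.norm(a-b),np.arctan2(*(a-b)[1::-1]))
print("disc",atz(k,(250,139),73))
c=(a+b)/2
print(rel([c[0],c[1],227]),rel([c[0],c[1],82]))
E
```

```text
[ 546.03520921 -356.466399    107.        ] [ 485.95113598 -342.76510008  107.        ] [ 515.9931726  -349.61574954  107.        ] 61.62646710340788 -0.2242017462742517
disc [ 517.97187792 -350.40554678   73.        ]
[ 0.2994 -0.0355 -0.002 ] [ 0.2994 -0.0357  1.2063]
```

send_rows(offset=[[0.3,-0.035,0],[0.3,-0.035,0.3],[0.3,-0.035,0.6],[0.3,-0.035,0.9],[0.3,-0.035,0.9]], delta_rot=[[0,0,0.0056],[0,0,0.0056],[0,0,0.0056],[0,0,0.0056],[0,0,0.0056]], grip=0.5)

```text
time: 3.02
tool_pos: [515.0, -348.2, 116.0]
tcp_rot: [-3.139, 0.006, -0.225]
contact_force: [0.9, 0.3, 0.1]
grip_width: 47.9
finger_force: 0.0
```

send_rows(offset=[[0,0,0.15],[0,0,0.3],[0,0,0.3],[0,0,0.3]], delta_rot=[[0,0,0],[0,0,0],[0,0,0],[0,0,0]])

```text
time: 3.52
tool_pos: [517.2, -350.0, 84.6]
tcp_rot: [3.14, -0.002, -0.226]
contact_force: [-0.2, 1.2, 0.1]
grip_width: 46.0
finger_force: 0.0
```

send_rows(offset=[[0,0,0],[0,0,0],[0,0,0],[0,0,0],[0,0,0],[0,0,0]], delta_rot=[[0,0,0],[0,0,0],[0,0,0],[0,0,0],[0,0,0],[0,0,0]], grip=0.1)

```text
time: 4.28
tool_pos: [516.6, -348.6, 82.9]
tcp_rot: [-3.141, -0.0, -0.226]
contact_force: [0.9, 4.5, 3.2]
grip_width: 15.6
finger_force: 30.0
```

send_rows(offset=[[0,0,0],[0,0,0],[0,0,0],[0,0,0],[0,0,0],[0,0,0],[0,0,0],[0,0,0]], delta_rot=[[0,0,0.024],[0,0,0.048],[0,0,0.072],[0,0,0.096],[0,0,0.12],[0,0,0.144],[0,0,0.168],[0,0,0.191]])

```text
time: 5.28
tool_pos: [515.6, -349.5, 82.9]
tcp_rot: [3.14, -0.0, -1.43]
contact_force: [-4.0, 2.0, 5.4]
grip_width: 16.0
finger_force: 30.0
```

send_rows(offset=[[0,0,0],[0,0,0]], delta_rot=[[0,0,0],[0,0,0]])

```text
time: 5.52
tool_pos: [515.6, -349.5, 82.9]
tcp_rot: [3.14, 0.0, -1.422]
contact_force: [-4.4, 2.8, 5.1]
grip_width: 15.9
finger_force: 30.0
```

```bash
python3 - <<'E'
from h import *
o=get_obs();print(o["contact_force"],o["moment"],o["tcp_rot"],o["tool_pos"])
E
```

```text
[-4.39154755  2.79968418  5.06831961] [ 0.46698989  0.65491156 -0.10990032] [ 3.14011733e+00  2.39168050e-05 -1.42245101e+00] [ 515.64155608 -349.52257067   82.94072974]
```

send_rows(offset=[[0,0,0],[0,0,0],[0,0,0]], delta_rot=[[0,0,0],[0,0,0],[0,0,0]], grip=0.6)

```text
time: 5.9
tool_pos: [516.5, -349.5, 82.5]
tcp_rot: [-3.142, -0.0, -1.425]
contact_force: [0.4, 0.1, 0.2]
grip_width: 41.3
finger_force: 0.0
```

send_rows(offset=[[0,0,-0.4],[0,0,-0.8],[0,0,-1],[0,0,-1]], delta_rot=[[0,0,0],[0,0,0],[0,0,0],[0,0,0]], grip=1)

```text
time: 6.4
tool_pos: [517.3, -350.0, 204.7]
tcp_rot: [-3.139, -0.004, -1.425]
contact_force: [-0.2, -0.2, -1.0]
grip_width: 80.8
finger_force: 0.0
```

send_rows(offset=[[-0.2,0,-0.2],[-0.4,0,-0.3],[-0.5,0,-0.3],[-0.5,0,-0.3],[-0.5,0,-0.3],[-0.5,0,-0.3],[-0.5,0,-0.3],[-0.5,0,-0.3]], delta_rot=[[0,0,-0.028],[0,0,-0.056],[0,0,-0.084],[0,0,-0.112],[0,0,-0.14],[0,0,-0.168],[0,0,-0.196],[0,0,-0.226]])

```text
time: 7.4
tool_pos: [507.2, -289.5, 236.5]
tcp_rot: [-3.14, 0.003, -0.0]
contact_force: [0.2, -0.1, -0.1]
grip_width: 91.5
finger_force: 0.0
```

send_rows(offset=[[0.1,-0.5,0],[0.1,-0.85,0],[0.1,-0.85,0],[0.1,-0.85,0]], delta_rot=[[0,0,0],[0,0,0],[0,0,0],[0,0,0]])

```text
time: 7.9
tool_pos: [520.2, -188.3, 237.6]
tcp_rot: [-3.141, 0.001, -0.006]
contact_force: [-0.1, -0.2, 0.2]
grip_width: 92.0
finger_force: 0.0
```

```bash
python3 - <<'E'
from h import *
k,im=snap("w2"); o=get_obs(); print(o["tool_pos"],o["tcp_rot"])
for n,z in(("cap_blue_top",132),("cap_yellow_top",132),("seat_blue",50),("seat_yellow",50),("sleeve_blue",0),("sleeve_yellow",0)):
  for d in finder.pinpoint(n,"wrist"): print(n,d["confidence"],np.round(d["uv"]),atz(k,d["uv"],z).round(1))
E
```

```text
[ 520.23344695 -188.73734326  237.75700709] [-3.14146841e+00  1.24485886e-03 -7.27148456e-03]
cap_blue_top 0.78 [260.  90.] [ 601.  -193.5  132. ]
cap_yellow_top 0.86 [20. 54.] [628.2 -13.3 132. ]
seat_yellow 0.58 [270. 329.] [ 315.6 -206.    50. ]
sleeve_blue 0.81 [101. 206.] [464.1   9.5   0. ]
sleeve_yellow 0.71 [213. 218.] [ 446.3 -133.9    0. ]
```

View pics/w2.png

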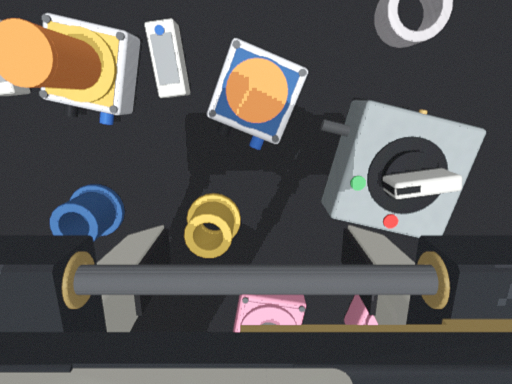

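The selector pointer now faces the green mark at (358,183). The blue cap top is centred at (257,90).

```bash
python3 - <<'E'
from h import *
k=optics.get_calibration("wrist")
im=cv2.imread("pics/w2.png");h=cv2.cvtColor(im,cv2.COLOR_BGR2HSV)
m=cv2.inRange(h,(5,120,150),(20,255,255));m[:, :180]=0;m[180:]=0
(u,v),r=cv2.minEnclosingCircle(cv2.findNonZero(cv2.morphologyEx(m,cv2.MORPH_OPEN,np.ones((5,5)))));print(u,v,r)
p=atz(k,(u,v),132);print(p, 24*k["fx"]/r)
print("seat z50 guess",atz(k,(u,v),50))
for c in [(237,40),(305,72),(278,142),(210,95)]: print(atz(k,c,50).round(0))
print(rel([p[0],p[1],238]))
E
```

```text
256.5 90.20967864990234 31.69069480895996
[ 601.32920156 -191.46429942  132.        ] 245.3843670288502
seat z50 guess [ 603.47537897 -191.8623099    50.        ]
[ 651. -173.   50.]
[ 621. -241.   50.]
[ 551. -214.   50.]
[ 599. -144.   50.]
[0.6749 0.018  0.0044]
```

send_rows(offset=[[0.4,0.018,0],[0.675,0.018,0],[0.675,0.018,0.2],[0.675,0.018,0.5],[0.675,0.018,0.8],[0.675,0.018,0.8]], delta_rot=[[0,0,0],[0,0,0],[0,0,0],[0,0,0],[0,0,0],[0,0,0]], grip=1)

```text
time: 9.0
tool_pos: [599.7, -190.3, 139.8]
tcp_rot: [-3.139, 0.006, -0.007]
contact_force: [0.2, -0.1, 0.2]
grip_width: 91.8
finger_force: 0.0
```

send_rows(offset=[[0,0,0.2],[0,0,0.41],[0,0,0.41]], delta_rot=[[0,0,0],[0,0,0],[0,0,0]])

```text
time: 9.38
tool_pos: [601.1, -190.8, 93.5]
tcp_rot: [-3.141, 0.001, -0.007]
contact_force: [-0.1, 0.2, -1.3]
grip_width: 91.8
finger_force: 0.0
```

send_rows(offset=[[0,0,0],[0,0,0],[0,0,0],[0,0,0],[0,0,0],[0,0,0]], delta_rot=[[0,0,0],[0,0,0],[0,0,0],[0,0,0],[0,0,0],[0,0,0]], grip=0.4)

```text
time: 10.12
tool_pos: [601.5, -190.7, 93.6]
tcp_rot: [3.141, -0.0, -0.007]
contact_force: [0.3, 0.6, 0.9]
grip_width: 48.0
finger_force: 30.0
```

send_rows(offset=[[0,0,-0.2],[0,0,-0.4],[0,0,-0.7],[0,0,-1],[0,0,-1]], delta_rot=[[0,0,0],[0,0,0],[0,0,0],[0,0,0],[0,0,0]])

```text
time: 10.75
tool_pos: [602.8, -191.3, 216.8]
tcp_rot: [3.139, -0.006, -0.007]
contact_force: [-1.0, 0.7, -1.3]
grip_width: 48.2
finger_force: 30.0
```

send_rows(offset=[[-0.16,-0.43,0],[-0.317,-0.86,0]], delta_rot=[[0,0,0],[0,0,0]])

```text
time: 11.0
tool_pos: [562.8, -86.3, 211.7]
tcp_rot: [-3.141, 0.003, -0.008]
contact_force: [0.9, 0.8, -0.2]
grip_width: 47.8
finger_force: 30.0
```

send_rows(offset=[[-0.16,-0.43,0],[-0.317,-0.86,0]], delta_rot=[[0,0,0],[0,0,0]])

```text
time: 11.25
tool_pos: [525.3, 17.8, 212.1]
tcp_rot: [-3.141, 0.002, -0.007]
contact_force: [0.9, 1.1, -0.6]
grip_width: 48.3
finger_force: 30.0
```

send_rows(offset=[[-0.16,-0.43,0],[-0.317,-0.86,0]], delta_rot=[[0,0,0],[0,0,0]])

```text
time: 11.5
tool_pos: [488.0, 121.1, 212.2]
tcp_rot: [3.141, 0.002, -0.007]
contact_force: [0.5, 0.8, -0.4]
grip_width: 47.7
finger_force: 30.0
```

send_rows(offset=[[-0.16,-0.43,0],[-0.317,-0.86,0]], delta_rot=[[0,0,0],[0,0,0]])

```text
time: 11.75
tool_pos: [450.7, 224.4, 212.3]
tcp_rot: [3.141, 0.002, -0.007]
contact_force: [1.1, 0.4, -0.7]
grip_width: 48.5
finger_force: 30.0
```

send_rows(offset=[[-0.16,-0.43,0],[-0.317,-0.86,0],[-0.317,-0.86,0],[-0.317,-0.86,0]], delta_rot=[[0,0,0],[0,0,0],[0,0,0],[0,0,0]])

```text
time: 12.25
tool_pos: [414.4, 326.0, 212.4]
tcp_rot: [3.14, 0.002, -0.006]
contact_force: [-0.0, -0.5, -0.7]
grip_width: 47.5
finger_force: 30.0
```

```bash
python3 - <<'E'
from h import *
k,im=snap("w3"); o=get_obs(); print(o["tool_pos"],o["tcp_rot"],o["grip_width"])
for n,z in(("cap_green_top",132),("crate_in",6)):
  for d in finder.pinpoint(n,"wrist"): print(n,d["confidence"],np.round(d["uv"]),atz(k,d["uv"],z).round(1))
E
```

```text
[414.78691493 325.54513688 212.67087267] [ 3.14030314e+00  1.17463680e-03 -7.45568345e-03] 47.56232830701184
crate_in 0.72 [234.  88.] [500.3 346.5   6. ]
```

View pics/w3.png

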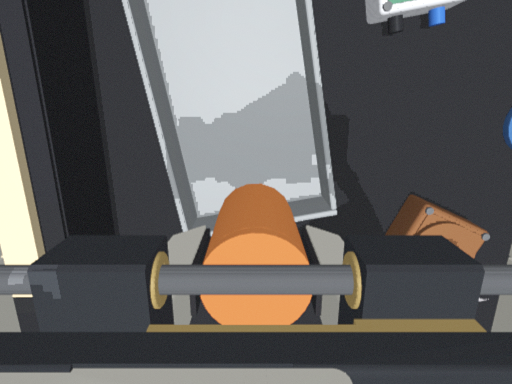

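The crate's near wall shows rim corners at about (187,232) and (335,210). The cap is held in the gripper in front of it.

```bash
python3 - <<'E'
from h import *
k=optics.get_calibration("wrist")
a,b=atz(k,(187,232),60),atz(k,(335,210),60);l2,r2=atz(k,(127,0),60),atz(k,(308,0),60)
print(a,b,np.linalg.norm(a-b),l2,r2)
ul=(l2-a)/np.linalg.norm(l2-a);ur=(r2-b)/np.linalg.norm(r2-b);u=(ul+ur)/2;print(u)
m=(a+b)/2
print("centre",m+u*135,[ (m+u*(135+s)).round(0) for s in(-70,0,70)])
E
```

```text
[358.1167824  395.31183159  60.        ] [380.54322253 243.48473087  60.        ] 153.47447257073495 [571.90937608 431.91553828  60.        ] [570.4425593  277.47773139  60.        ]
[ 9.85005734e-01  1.72480168e-01 -1.31033924e-16]
centre [502.30577649 342.68310395  60.        ] [array([433., 331.,  60.]), array([502., 343.,  60.]), array([571., 355.,  60.])]
```

send_rows(offset=[[0.15,-0.045,0],[0.15,-0.045,0.4],[0.15,-0.045,0.8],[0.15,-0.045,1],[0.15,-0.045,1]], delta_rot=[[0,0,0],[0,0,0],[0,0,0],[0,0,0],[0,0,0]])

```text
time: 13.02
tool_pos: [432.3, 330.2, 91.8]
tcp_rot: [3.139, 0.004, -0.009]
contact_force: [-0.8, -0.6, 0.1]
grip_width: 47.8
finger_force: 30.0
```

send_rows(offset=[[0,0,0.15],[0,0,0.33],[0,0,0.33],[0,0,0.33]], delta_rot=[[0,0,0],[0,0,0],[0,0,0],[0,0,0]])

```text
time: 13.52
tool_pos: [433.9, 332.0, 55.4]
tcp_rot: [-3.14, -0.002, -0.007]
contact_force: [-0.8, 0.4, 0.2]
grip_width: 47.7
finger_force: 30.0
```

send_rows(offset=[[0,0,0],[0,0,0],[0,0,0]], delta_rot=[[0,0,0],[0,0,0],[0,0,0]], grip=0.68)

```text
time: 13.9
tool_pos: [432.9, 331.9, 54.2]
tcp_rot: [-3.141, -0.001, -0.007]
contact_force: [0.5, -0.2, 0.3]
grip_width: 62.1
finger_force: 0.0
```

send_rows(offset=[[0,0,-0.2],[0,0,-0.5],[0,0,-0.9],[0,0,-1]], delta_rot=[[0,0,0],[0,0,0],[0,0,0],[0,0,0]])

```text
time: 14.4
tool_pos: [434.1, 332.7, 177.2]
tcp_rot: [-3.139, -0.005, -0.007]
contact_force: [0.6, -0.4, -0.2]
grip_width: 62.5
finger_force: 0.0
```

send_rows(offset=[[0.3,0.4,-0.4],[0.5,0.8,-0.5],[0.8,1,-0.5],[0.8,1,-0.5]], delta_rot=[[0,0,0],[0,0,0],[0,0,0],[0,0,0]], grip=1)

```text
time: 14.9
tool_pos: [529.8, 208.7, 233.0]
tcp_rot: [3.141, 0.0, -0.011]
contact_force: [-0.1, 0.1, -0.4]
grip_width: 91.5
finger_force: 0.0
```

```bash
cat >> h.py <<'E'
def capfit(k,im,near,z=132):
    "fit orange top disc nearest to expected world xy; camera roughly above"
    h=cv2.cvtColor(im,cv2.COLOR_RGB2HSV); m=cv2.morphologyEx(cv2.inRange(h,(5,120,150),(20,255,255)),cv2.MORPH_OPEN,np.ones((5,5)))
    n,l,s,ce=cv2.connectedComponentsWithStats(m)
    for i in range(1,n):
        if s[i][4]>400: print("blob",s[i],ce[i].round(0),atz(k,ce[i],z).round(0))
E
python3 - <<'E'
from h import *
k,im=snap("w4"); o=get_obs(); print(o["tool_pos"],o["tcp_rot"],o["grip_width"])
for n,z in(("cap_green_top",132),("seat_green",50)):
  for d in finder.pinpoint(n,"wrist"): print(n,d["confidence"],np.round(d["uv"]),atz(k,d["uv"],z).round(1))
capfit(k,im,None)
E
```

```text
[528.30040529 210.04513191 232.75360931] [ 3.14119503e+00  1.87898559e-03 -9.43367061e-03] 91.13617821948694
cap_green_top 0.63 [292.  87.] [612.8 178.5 132. ]
cap_green_top 0.43 [408. 210.] [512.3  78.4 132. ]
seat_green 0.62 [160. 240.] [451.5 317.8  50. ]
blob [ 454   39   58   57 2796] [485.  69.] [623.  34. 132.]
blob [ 269   84   59   39 1264] [301. 106.] [599. 171. 132.]
```

View pics/w4.png

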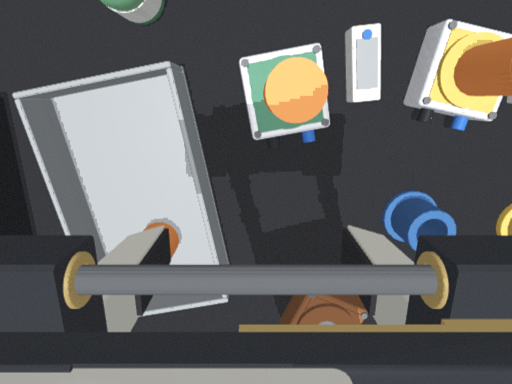

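The green cap top is centred at about (296,90). The first cap stands in the crate at (165,240).

```bash
python3 - <<'E'
from h import *
k=optics.get_calibration("wrist")
p=atz(k,(296.5,90),132);print(p,rel([p[0],p[1],93]),rel([p[0],p[1],213]))
for c in [(17,95),(172,65),(227,300)]: print(atz(k,c,60).round(0))
q=np.array([571,355,213]);print((q-[p[0],p[1],213])/120)
E
```

```text
[607.64052794 178.3312695  132.        ] [0.6754 0.2717 1.165 ] [0.6733 0.2719 0.165 ]
[607. 442.  60.]
[633. 289.  60.]
[375. 245.  60.]
[-0.30533773  1.47223942  0.        ]
```

send_rows(offset=[[0.4,0.27,0],[0.675,0.27,0],[0.675,0.27,0.2],[0.675,0.27,0.5],[0.675,0.27,0.8],[0.675,0.27,0.8]], delta_rot=[[0,0,0],[0,0,0],[0,0,0],[0,0,0],[0,0,0],[0,0,0]], grip=1)

```text
time: 15.8
tool_pos: [605.9, 179.2, 134.8]
tcp_rot: [3.14, 0.007, -0.005]
contact_force: [0.2, -0.6, 0.2]
grip_width: 91.8
finger_force: 0.0
```

send_rows(offset=[[0,0,0.2],[0,0,0.365],[0,0,0.365]], delta_rot=[[0,0,0],[0,0,0],[0,0,0]])

```text
time: 16.18
tool_pos: [608.2, 178.9, 94.3]
tcp_rot: [3.141, 0.001, -0.006]
contact_force: [0.1, -0.1, 1.0]
grip_width: 91.9
finger_force: 0.0
```

send_rows(offset=[[0,0,0],[0,0,0],[0,0,0],[0,0,0],[0,0,0],[0,0,0]], delta_rot=[[0,0,0],[0,0,0],[0,0,0],[0,0,0],[0,0,0],[0,0,0]], grip=0.4)

```text
time: 16.92
tool_pos: [608.8, 178.2, 94.1]
tcp_rot: [3.141, -0.0, -0.007]
contact_force: [-0.1, -0.2, 0.7]
grip_width: 46.5
finger_force: 30.0
```

send_rows(offset=[[0,0,-0.2],[0,0,-0.4],[0,0,-0.7],[0,0,-1],[0,0,-1],[0,0,-1]], delta_rot=[[0,0,0],[0,0,0],[0,0,0],[0,0,0],[0,0,0],[0,0,0]])

```text
time: 17.68
tool_pos: [608.2, 178.1, 213.0]
tcp_rot: [3.141, 0.002, -0.007]
contact_force: [-0.7, -0.4, -1.0]
grip_width: 46.8
finger_force: 30.0
```

send_rows(offset=[[-0.16,-0.43,0],[-0.3,-0.86,0],[-0.3,-0.86,0]], delta_rot=[[0,0,0],[0,0,0],[0,0,0]])

```text
time: 18.05
tool_pos: [571.1, 285.0, 212.0]
tcp_rot: [3.141, 0.004, -0.002]
contact_force: [0.1, -0.4, -0.5]
grip_width: 46.3
finger_force: 30.0
```

send_rows(offset=[[-0.03,-0.4,0],[-0.06,-0.6,0],[-0.06,-0.6,0.3],[-0.06,-0.6,0.6],[-0.06,-0.6,0.9],[-0.06,-0.6,1],[-0.06,-0.6,1]], delta_rot=[[0,0,0],[0,0,0],[0,0,0],[0,0,0],[0,0,0],[0,0,0],[0,0,0]])

```text
time: 18.92
tool_pos: [566.7, 353.2, 93.5]
tcp_rot: [3.141, 0.001, -0.007]
contact_force: [0.4, -0.7, 0.8]
grip_width: 46.6
finger_force: 30.0
```

send_rows(offset=[[0,0,0.15],[0,0,0.33],[0,0,0.33],[0,0,0.33]], delta_rot=[[0,0,0],[0,0,0],[0,0,0],[0,0,0]])

```text
time: 19.42
tool_pos: [567.3, 354.0, 55.4]
tcp_rot: [-3.141, -0.002, -0.007]
contact_force: [0.3, -0.2, -0.3]
grip_width: 46.4
finger_force: 30.0
```

send_rows(offset=[[0,0,0],[0,0,0],[0,0,0]], delta_rot=[[0,0,0],[0,0,0],[0,0,0]], grip=0.68)

```text
time: 19.8
tool_pos: [567.0, 353.8, 55.0]
tcp_rot: [-3.141, -0.001, -0.007]
contact_force: [-0.3, -0.3, -0.2]
grip_width: 62.3
finger_force: 0.0
```

send_rows(offset=[[0,0,-0.2],[0,0,-0.5],[0,0,-0.9],[0,0,-1]], delta_rot=[[0,0,0],[0,0,0],[0,0,0],[0,0,0]])

```text
time: 20.3
tool_pos: [568.3, 354.5, 178.7]
tcp_rot: [-3.139, -0.006, -0.007]
contact_force: [1.1, 0.3, -1.0]
grip_width: 62.4
finger_force: 0.0
```

send_rows(offset=[[0,0.4,-0.3],[-0.16,0.8,-0.5],[-0.16,1,-0.5]], delta_rot=[[0,0,0],[0,0,0],[0,0,0]], grip=1)

```text
time: 20.68
tool_pos: [546.5, 232.1, 236.4]
tcp_rot: [-3.141, -0.003, -0.008]
contact_force: [0.2, -0.6, -0.7]
grip_width: 87.7
finger_force: 0.0
```

send_rows(offset=[[0,0.5,0],[0,1,0]], delta_rot=[[0,0,0],[0,0,0]])

```text
time: 20.92
tool_pos: [545.3, 112.5, 233.8]
tcp_rot: [3.141, 0.001, -0.006]
contact_force: [0.2, 0.0, 0.6]
grip_width: 91.9
finger_force: 0.0
```

send_rows(offset=[[0,0.5,0],[0,1,0],[0,1,0],[0,1,0]], delta_rot=[[0,0,0],[0,0,0],[0,0,0],[0,0,0]])

```text
time: 21.42
tool_pos: [544.8, -5.8, 234.0]
tcp_rot: [-3.141, 0.001, -0.008]
contact_force: [0.4, 1.0, 0.2]
grip_width: 91.9
finger_force: 0.0
```

```bash
python3 - <<'E'
from h import *
k,im=snap("w5"); o=get_obs(); print(o["tool_pos"],o["tcp_rot"],o["grip_width"])
for n,z in(("cap_yellow_top",132),("sleeve_blue",0),("sleeve_yellow",0)):
  for d in finder.pinpoint(n,"wrist"): print(n,d["confidence"],np.round(d["uv"]),atz(k,d["uv"],z).round(1))
capfit(k,im,None)
E
```

```text
[544.90343305  -5.11301816 234.08324356] [-3.14105365e+00  8.15121863e-04 -6.12151335e-03] 91.71557339676097
cap_yellow_top 0.86 [259.  83.] [630.9 -10.7 132. ]
sleeve_blue 0.78 [243. 223.] [464.8   9.2   0. ]
sleeve_yellow 0.75 [354. 235.] [ 447.1 -135.2    0. ]
sleeve_yellow 0.19 [260.  86.] [633.3 -13.3   0. ]
blob [ 231   53   63   66 3254] [262.  86.] [629. -13. 132.]
blob [133 318  43  14 460] [153. 325.] [414.  91. 132.]
```

View pics/w5.png

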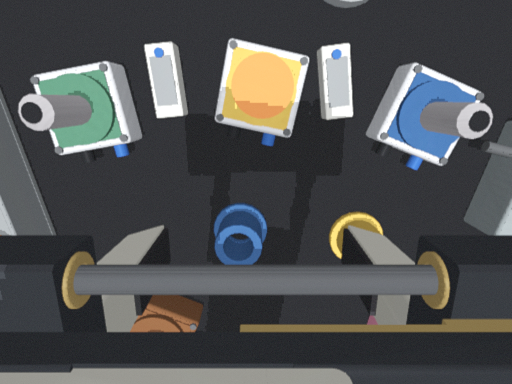

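The yellow cap top is centred at (262,86). The blue and green shafts are bare, and both sleeves still stand at (240,225) and (355,235).

send_rows(offset=[[0.4,0.06,0],[0.7,0.06,0],[0.7,0.06,0.2],[0.7,0.06,0.5],[0.7,0.06,0.8],[0.7,0.06,0.8]], delta_rot=[[0,0,0],[0,0,0],[0,0,0],[0,0,0],[0,0,0],[0,0,0]], grip=1)

```text
time: 22.38
tool_pos: [627.2, -12.5, 135.6]
tcp_rot: [-3.141, 0.007, -0.005]
contact_force: [0.4, 0.4, 0.6]
grip_width: 91.9
finger_force: 0.0
```

send_rows(offset=[[0,0,0.2],[0,0,0.375],[0,0,0.375]], delta_rot=[[0,0,0],[0,0,0],[0,0,0]])

```text
time: 22.75
tool_pos: [629.0, -13.3, 93.8]
tcp_rot: [-3.142, 0.001, -0.006]
contact_force: [-0.1, -0.5, -0.5]
grip_width: 92.1
finger_force: 0.0
```

send_rows(offset=[[0,0,0],[0,0,0],[0,0,0],[0,0,0],[0,0,0],[0,0,0]], delta_rot=[[0,0,0],[0,0,0],[0,0,0],[0,0,0],[0,0,0],[0,0,0]], grip=0.4)

```text
time: 23.5
tool_pos: [629.1, -13.9, 93.6]
tcp_rot: [3.142, -0.0, -0.007]
contact_force: [-0.2, 0.2, 1.1]
grip_width: 47.9
finger_force: 30.0
```

send_rows(offset=[[0,0,-0.2],[0,0,-0.4],[0,0,-0.7],[0,0,-1],[0,0,-1],[0,0,-1]], delta_rot=[[0,0,0],[0,0,0],[0,0,0],[0,0,0],[0,0,0],[0,0,0]])

```text
time: 24.25
tool_pos: [628.5, -13.9, 212.4]
tcp_rot: [-3.141, 0.002, -0.007]
contact_force: [0.2, 0.8, -1.0]
grip_width: 48.0
finger_force: 30.0
```

send_rows(offset=[[-0.18,-0.46,0],[-0.36,-0.92,0]], delta_rot=[[0,0,0],[0,0,0]])

```text
time: 24.5
tool_pos: [585.3, 97.4, 211.2]
tcp_rot: [3.142, 0.004, -0.009]
contact_force: [0.3, 0.4, -1.5]
grip_width: 47.7
finger_force: 30.0
```

send_rows(offset=[[-0.18,-0.46,0],[-0.36,-0.92,0]], delta_rot=[[0,0,0],[0,0,0]])

```text
time: 24.75
tool_pos: [542.5, 208.9, 211.6]
tcp_rot: [3.141, 0.003, -0.007]
contact_force: [1.2, 0.8, -0.1]
grip_width: 47.8
finger_force: 30.0
```

send_rows(offset=[[-0.18,-0.46,0],[-0.36,-0.92,0],[-0.36,-0.92,0],[-0.36,-0.92,0]], delta_rot=[[0,0,0],[0,0,0],[0,0,0],[0,0,0]])

```text
time: 25.25
tool_pos: [501.2, 317.7, 212.0]
tcp_rot: [3.14, 0.002, -0.006]
contact_force: [-0.3, 0.2, -0.7]
grip_width: 47.7
finger_force: 30.0
```

send_rows(offset=[[0,-0.21,0],[0,-0.21,0.4],[0,-0.21,0.8],[0,-0.21,1],[0,-0.21,1]], delta_rot=[[0,0,0],[0,0,0],[0,0,0],[0,0,0],[0,0,0]])

```text
time: 25.88
tool_pos: [501.3, 341.0, 91.0]
tcp_rot: [3.139, 0.005, -0.009]
contact_force: [-0.1, 0.2, -0.7]
grip_width: 47.8
finger_force: 30.0
```

send_rows(offset=[[0,0,0.15],[0,0,0.33],[0,0,0.33],[0,0,0.33]], delta_rot=[[0,0,0],[0,0,0],[0,0,0],[0,0,0]])

```text
time: 26.38
tool_pos: [503.0, 343.3, 55.4]
tcp_rot: [-3.141, -0.002, -0.008]
contact_force: [0.1, 1.0, -0.5]
grip_width: 48.0
finger_force: 30.0
```

send_rows(offset=[[0,0,0],[0,0,0],[0,0,0]], delta_rot=[[0,0,0],[0,0,0],[0,0,0]], grip=0.68)

```text
time: 26.75
tool_pos: [502.1, 343.5, 54.3]
tcp_rot: [-3.141, -0.001, -0.007]
contact_force: [-0.1, 0.4, -0.3]
grip_width: 62.1
finger_force: 0.0
```

send_rows(offset=[[0,0,-0.2],[0,0,-0.5],[0,0,-0.9],[0,0,-1]], delta_rot=[[0,0,0],[0,0,0],[0,0,0],[0,0,0]])

```text
time: 27.25
tool_pos: [503.3, 344.2, 177.6]
tcp_rot: [-3.139, -0.006, -0.007]
contact_force: [0.9, 0.5, 0.0]
grip_width: 62.2
finger_force: 0.0
```

send_rows(offset=[[-0.3,0.4,-0.3],[-0.5,0.8,-0.5],[-0.5,1,-0.5],[-0.5,1,-0.5]], delta_rot=[[0,0,0],[0,0,0],[0,0,0],[0,0,0]], grip=1)

```text
time: 27.75
tool_pos: [440.8, 222.5, 234.0]
tcp_rot: [3.141, -0.0, -0.009]
contact_force: [-0.8, 0.4, 0.2]
grip_width: 90.9
finger_force: 0.0
```

send_rows(offset=[[-0.3,0.5,0],[-0.5,0.9,0],[-0.5,0.9,0],[-0.5,0.9,0]], delta_rot=[[0,0,0],[0,0,0],[0,0,0],[0,0,0]])

```text
time: 28.25
tool_pos: [381.0, 116.9, 233.7]
tcp_rot: [-3.141, -0.0, -0.007]
contact_force: [0.5, -0.7, -0.1]
grip_width: 91.8
finger_force: 0.0
```

send_rows(offset=[[0,0.5,0],[0,0.85,0],[0,0.85,0],[0,0.85,0]], delta_rot=[[0,0,0],[0,0,0],[0,0,0],[0,0,0]])

```text
time: 28.75
tool_pos: [380.3, 15.2, 233.6]
tcp_rot: [-3.141, 0.0, -0.006]
contact_force: [0.2, 0.5, 0.9]
grip_width: 91.7
finger_force: 0.0
```

```bash
python3 - <<'E'
from h import *
k,im=snap("w6"); o=get_obs(); print(o["tool_pos"],o["tcp_rot"],o["grip_width"])
for n,z in(("sleeve_blue",0),("sleeve_yellow",0)):
  for d in finder.pinpoint(n,"wrist"): print(n,d["confidence"],np.round(d["uv"]),atz(k,d["uv"],z).round(1))
_,t=snap("top2","top")
big=np.hstack([im[:, :],t]); big=cv2.resize(big,(800,300)); cv2.imwrite("pics/c6.png",big[:,:,::-1])
E
```

```text
[380.10738571  15.40393125 233.66648868] [-3.14103203e+00  4.23288534e-04 -5.28240491e-03] 92.00393920788314
sleeve_blue 0.89 [258.  95.] [459.7  10.3   0. ]
sleeve_yellow 0.58 [385. 105.] [ 447.  -137.6    0. ]
```

View pics/c6.png

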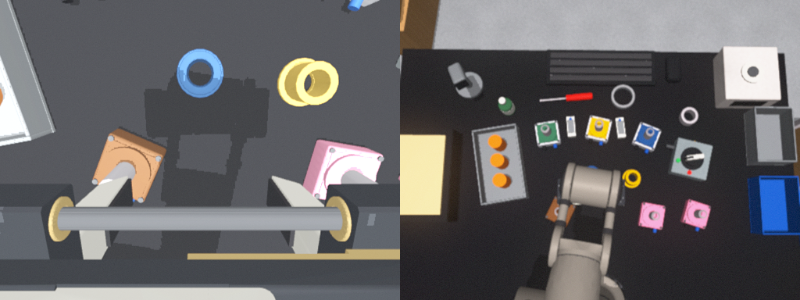

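All three caps stand in the crate. The blue sleeve is at about wrist pixel (256,93), and the selector still faces green. I'll fit the sleeve and the bare shafts next.

```bash
cat >> h.py <<'E'
HS=dict(blue=((100,90,60),(125,255,255)),yellow=((20,80,90),(35,255,255)))
def sleevefit(k,im,col,near,rad=70):
    "fit x,y by matching the projected outline (flange disc z0/z10 + neck discs) with the colour mask"
    from scipy.optimize import minimize
    h=cv2.cvtColor(im,cv2.COLOR_RGB2HSV); m=cv2.inRange(h,*HS[col])
    roi=np.zeros_like(m); uv=proj(k,[*near,20]); cv2.circle(roi,(int(uv[0]),int(uv[1])),rad,255,-1); m&=roi
    m=cv2.morphologyEx(m,cv2.MORPH_CLOSE,np.ones((3,3)))
    cs,_=cv2.findContours(m,cv2.RETR_EXTERNAL,cv2.CHAIN_APPROX_NONE); c=max(cs,key=cv2.contourArea); M=np.zeros_like(m); cv2.drawContours(M,[c],-1,255,-1)
    t=np.linspace(0,2*np.pi,60)
    def ren(p):
        I=np.zeros_like(m)
        for zz,r in(((0,10),34),((10,60),27)):
            P=np.array([proj(k,[p[0]+r*np.cos(a),p[1]+r*np.sin(a),z]) for z in zz for a in t])
            cv2.fillConvexPoly(I,np.round(cv2.convexHull(P.astype(np.float32))*16).astype(np.int32),255,shift=4)
        return I
    f=lambda p:float(np.count_nonzero(ren(p)!=M))
    b=min(((f((near[0]+dx,near[1]+dy)),near[0]+dx,near[1]+dy) for dx in range(-15,16,3) for dy in range(-15,16,3)))
    r=minimize(f,b[1:],method="Nelder-Mead",options=dict(initial_simplex=[[b[1],b[2]],[b[1]+2,b[2]],[b[1],b[2]+2]],xatol=.05))
    return r.x.round(1),r.fun,np.count_nonzero(M)
E
python3 - <<'E'
from h import *
k=optics.get_calibration("wrist");im=cv2.imread("pics/w6.png")[:,:,::-1].copy()
b=sleevefit(k,im,"blue",(460,10)); print(b, sleevefit(k,im,"yellow",(448,-137)))
print(rel([*b[0],22]))
E
```

```text
(array([459.8,  13.1]), np.float64(54.0), np.int64(3017)) (array([ 446.5, -135.5]), np.float64(99.0), np.int64(3950))
[0.6671 0.015  1.7649]
```

send_rows(offset=[[0.4,0.015,0],[0.667,0.015,0.2],[0.667,0.015,0.6],[0.667,0.015,1],[0.667,0.015,1],[0.667,0.015,1]], delta_rot=[[0,0,0],[0,0,0],[0,0,0],[0,0,0],[0,0,0],[0,0,0]])

```text
time: 29.7
tool_pos: [460.7, 12.1, 115.4]
tcp_rot: [3.141, -0.002, -0.006]
contact_force: [0.2, -0.4, 0.6]
grip_width: 91.9
finger_force: 0.0
```

send_rows(offset=[[0,0,0.25],[0,0,0.5],[0,0,0.65],[0,0,0.76],[0,0,0.76]], delta_rot=[[0,0,0],[0,0,0],[0,0,0],[0,0,0],[0,0,0]])

```text
time: 30.32
tool_pos: [460.2, 11.8, 23.3]
tcp_rot: [3.141, -0.001, -0.007]
contact_force: [0.3, -0.1, -0.4]
grip_width: 92.0
finger_force: 0.0
```

send_rows(offset=[[0,0,0],[0,0,0],[0,0,0],[0,0,0],[0,0,0],[0,0,0]], delta_rot=[[0,0,0],[0,0,0],[0,0,0],[0,0,0],[0,0,0],[0,0,0]], grip=0.45)

```text
time: 31.08
tool_pos: [459.7, 12.0, 22.9]
tcp_rot: [-3.141, -0.0, -0.007]
contact_force: [-0.9, 1.8, 4.4]
grip_width: 52.8
finger_force: 30.0
```

send_rows(offset=[[0,0,-0.2],[0,0,-0.5],[0,0,-1],[0,0,-1]], delta_rot=[[0,0,0],[0,0,0],[0,0,0],[0,0,0]])

```text
time: 31.58
tool_pos: [462.2, 11.3, 146.2]
tcp_rot: [3.14, -0.009, -0.007]
contact_force: [0.1, -0.1, -2.1]
grip_width: 52.8
finger_force: 30.0
```

send_rows(offset=[[0,0,-0.3],[0,0,-0.5],[0,0,-0.5],[0,0,-0.5],[0,0,-0.5]], delta_rot=[[0,0,0],[0,0,0],[0,0,0],[0,0,0],[0,0,0]])

```text
time: 32.2
tool_pos: [458.9, 11.9, 201.1]
tcp_rot: [-3.141, 0.003, -0.007]
contact_force: [0.1, -0.1, -2.7]
grip_width: 52.5
finger_force: 30.0
```

```bash
python3 - <<'E'
from h import *
o=get_obs(); print(o["tool_pos"],o["tcp_rot"],o["grip_width"],o["contact_force"],o["moment"])
E
```

```text
[458.8511412   11.90089262 201.09877539] [-3.14131327e+00  3.06320636e-03 -6.88938538e-03] 52.47527638813035 [ 0.06242837 -0.13572309 -2.68702077] [ 0.04978551  0.04544263 -0.06655852]
```

send_rows(offset=[[0.15,0.45,0],[0.3,0.9,0]], delta_rot=[[0,0,0],[0,0,0]])

```text
time: 32.45
tool_pos: [495.1, -97.1, 201.8]
tcp_rot: [-3.141, 0.001, -0.005]
contact_force: [1.3, -0.1, -2.4]
grip_width: 52.3
finger_force: 30.0
```

send_rows(offset=[[0.15,0.45,0],[0.25,0.79,0],[0.25,0.79,0],[0.25,0.79,0],[0.25,0.79,0],[0.25,0.79,0]], delta_rot=[[0,0,0],[0,0,0],[0,0,0],[0,0,0],[0,0,0],[0,0,0]])

```text
time: 33.2
tool_pos: [524.3, -190.4, 202.9]
tcp_rot: [3.142, -0.0, -0.006]
contact_force: [0.3, -0.1, -2.5]
grip_width: 52.3
finger_force: 30.0
```

```bash
python3 - <<'E'
from h import *
k,im=snap("w7"); o=get_obs(); print(o["tool_pos"],o["tcp_rot"])
for d in finder.pinpoint("seat_blue","wrist"): print(d["confidence"],np.round(d["uv"],1),atz(k,d["uv"],50).round(1))
k2,t=snap("top7","top")
for d in finder.pinpoint("seat_blue","top"): print(d["confidence"],np.round(d["uv"],1),atz(k2,d["uv"],50).round(1))
cv2.imwrite("pics/w7z.png",cv2.resize(im[0:300,100:500,::-1],None,fx=2,fy=2,interpolation=cv2.INTER_CUBIC))
E
```

```text
[ 524.30973229 -190.58606224  202.9280433 ] [ 3.14145528e+00 -2.63302882e-04 -5.66471325e-03]
0.66 [255.9  98.7] [ 599.  -192.7   50. ]
0.47 [317.3 170.3] [ 608.7 -192.8   50. ]
0.23 [129.6 224. ] [452.2 333.5  50. ]
```

View pics/w7z.png

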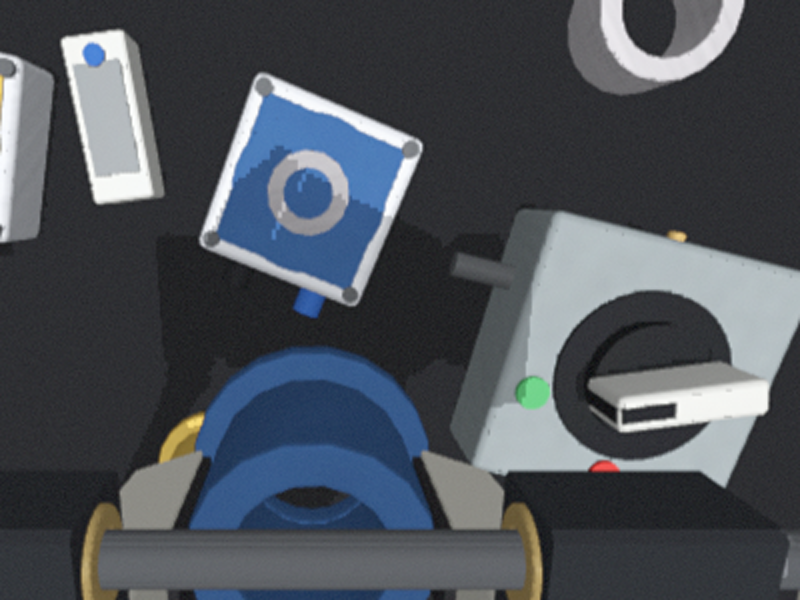

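The blue shaft's tip ring is centred at zoom (308,193), which is pixel (254,96.5). The held sleeve's flange front edge is at pixel (256,173.5), and the yellow sleeve is behind it.

```bash
python3 - <<'E'
from h import *
k=optics.get_calibration("wrist");o=get_obs();t=o["tool_pos"]
im=cv2.imread("pics/w7.png")
g=cv2.medianBlur(cv2.cvtColor(im,cv2.COLOR_BGR2GRAY),3)
print(cv2.HoughCircles(g[60:140,210:300],cv2.HOUGH_GRADIENT,1,5,param1=100,param2=10,minRadius=10,maxRadius=24))
p=atz(k,(254,96.5),117);print(p)
base=t[2]-22.9
for z in(base,base+10):
  P=np.array([proj(k,[t[0]+34*np.cos(a),t[1]+34*np.sin(a),z]) for a in np.linspace(0,6.28,200)]);print("flange top row",P[:,1].min(),"cols",P[:,0].min(),P[:,0].max())
print(rel([p[0],p[1],t[2]]))
E
```

```text
[[[44.5 36.5 21. ]
  [13.5 50.5 13.2]
  [72.5 20.5 21.2]
  [38.5 36.5 15.5]
  [46.5 30.5 15.5]
  [23.5 32.5 18.8]
  [41.5 42.5 15.5]
  [52.5 36.5 11.8]
  [14.5 39.5 17.6]
  [41.5 26.5 11.8]
  [36.5 42.5 11. ]
  [77.5 23.5 18.8]
  [72.5 29.5 14.4]]]
[ 600.48105344 -191.7770163   117.        ]
flange top row 172.4640924691845 cols 196.83289987860988 310.3647886940198
flange top row 176.45906014858582 cols 193.80249516272116 313.26182988483305
[6.345e-01 2.100e-03 2.000e-04]
```

send_rows(offset=[[0.3,0.0,0],[0.5,0.0,0],[0.634,0.0,0],[0.634,0.0,0.15],[0.634,0.0,0.3],[0.634,0.0,0.46],[0.634,0.0,0.46],[0.634,0.0,0.46]], delta_rot=[[0,0,0],[0,0,0],[0,0,0],[0,0,0],[0,0,0],[0,0,0],[0,0,0],[0,0,0]])

```text
time: 34.4
tool_pos: [600.8, -192.1, 148.4]
tcp_rot: [3.141, -0.001, -0.007]
contact_force: [-0.2, 0.4, -2.4]
grip_width: 52.9
finger_force: 30.0
```

send_rows(offset=[[0,0,0.03],[0,0,0.06],[0,0,0.09],[0,0,0.12],[0,0,0.12],[0,0,0.12]], delta_rot=[[0,0,0],[0,0,0],[0,0,0],[0,0,0],[0,0,0],[0,0,0]])

```text
time: 35.15
tool_pos: [600.2, -191.6, 132.9]
tcp_rot: [-3.141, 0.001, -0.007]
contact_force: [-0.2, 1.8, -3.4]
grip_width: 52.7
finger_force: 30.0
```

```bash
python3 - <<'E'
from h import *
o=get_obs(); print(o["tool_pos"],o["grip_width"],o["contact_force"],o["moment"])
E
```

```text
[ 600.19391297 -191.63839913  132.86422736] 52.67637747248172 [-0.24432928  1.80153863 -3.44296931] [ 0.33459953  0.04124738 -0.00997183]
```

send_rows(offset=[[0,-0.006,0.04],[0,-0.006,0.08],[0,-0.006,0.12],[0,-0.006,0.16],[0,-0.006,0.2],[0,-0.006,0.24],[0,-0.006,0.28],[0,-0.006,0.3]], delta_rot=[[0,0,0],[0,0,0],[0,0,0],[0,0,0],[0,0,0],[0,0,0],[0,0,0],[0,0,0]])

```text
time: 36.15
tool_pos: [600.2, -191.2, 96.7]
tcp_rot: [-3.141, 0.0, -0.007]
contact_force: [-0.6, 0.1, -2.4]
grip_width: 53.0
finger_force: 30.0
```

send_rows(offset=[[0,0,0.03],[0,0,0.06],[0,0,0.09],[0,0,0.12],[0,0,0.14],[0,0,0.16],[0,0,0.16],[0,0,0.16]], delta_rot=[[0,0,0],[0,0,0],[0,0,0],[0,0,0],[0,0,0],[0,0,0],[0,0,0],[0,0,0]])

```text
time: 37.15
tool_pos: [600.5, -191.2, 78.0]
tcp_rot: [3.141, -0.0, -0.007]
contact_force: [0.4, -0.1, -1.9]
grip_width: 52.7
finger_force: 30.0
```

send_rows(offset=[[0,0,0.007],[0,0,0.014],[0,0,0.021],[0,0,0.028],[0,0,0.034],[0,0,0.034]], delta_rot=[[0,0,0],[0,0,0],[0,0,0],[0,0,0],[0,0,0],[0,0,0]])

```text
time: 37.9
tool_pos: [600.3, -191.2, 73.8]
tcp_rot: [3.142, 0.0, -0.007]
contact_force: [0.1, 0.4, -1.6]
grip_width: 52.3
finger_force: 30.0
```

send_rows(offset=[[0,0,0.006],[0,0,0.012],[0,0,0.012]], delta_rot=[[0,0,0],[0,0,0],[0,0,0]])

```text
time: 38.28
tool_pos: [600.4, -191.3, 72.9]
tcp_rot: [3.141, -0.0, -0.007]
contact_force: [-1.9, 0.4, 3.2]
grip_width: 53.0
finger_force: 30.0
```

send_rows(offset=[[0,0,0],[0,0,0],[0,0,0],[0,0,0]], delta_rot=[[0,0,0],[0,0,0],[0,0,0],[0,0,0]], grip=0.85)

```text
time: 38.78
tool_pos: [600.4, -191.2, 72.3]
tcp_rot: [3.142, -0.0, -0.007]
contact_force: [-0.8, -0.2, 0.3]
grip_width: 77.7
finger_force: 0.0
```

send_rows(offset=[[0,0,-0.2],[0,0,-0.5],[0,0,-0.9],[0,0,-1]], delta_rot=[[0,0,0],[0,0,0],[0,0,0],[0,0,0]], grip=1)

```text
time: 39.28
tool_pos: [601.8, -191.8, 196.2]
tcp_rot: [3.139, -0.006, -0.007]
contact_force: [-0.4, 0.8, 0.5]
grip_width: 91.5
finger_force: 0.0
```

send_rows(offset=[[-0.4,-0.1,-0.2],[-0.8,-0.25,-0.34],[-0.95,-0.25,-0.34]], delta_rot=[[0,0,0],[0,0,0],[0,0,0]])

```text
time: 39.65
tool_pos: [484.7, -159.4, 234.0]
tcp_rot: [3.141, -0.001, -0.006]
contact_force: [0.4, -0.8, 0.3]
grip_width: 91.4
finger_force: 0.0
```

send_rows(offset=[[-0.5,-0.12,0],[-0.94,-0.22,0],[-0.94,-0.22,0],[-0.94,-0.22,0],[-0.94,-0.22,0]], delta_rot=[[0,0,0],[0,0,0],[0,0,0],[0,0,0],[0,0,0]])

```text
time: 40.28
tool_pos: [374.9, -133.7, 233.0]
tcp_rot: [3.141, -0.0, -0.007]
contact_force: [0.7, -0.9, -0.4]
grip_width: 91.6
finger_force: 0.0
```

```bash
python3 - <<'E'
from h import *
k,im=snap("w8"); o=get_obs(); print(o["tool_pos"],o["tcp_rot"])
n=None
for d in finder.pinpoint("sleeve_yellow","wrist"):
    p=atz(k,d["uv"],0); print(d["confidence"],np.round(d["uv"],1),p.round(1))
    if n is None: n=p[:2]
b=sleevefit(k,im,"yellow",tuple(n));print(b,rel([*b[0],22]))
b=sleevefit(k,im,"yellow",(446.5,-135.5));print(b)
E
```

```text
[ 374.83158265 -133.59106211  232.96796213] [-3.14159109e+00  9.28874089e-05 -6.54545570e-03]
0.94 [234.1  74. ] [ 477.1 -111.7    0. ]
(array([ 478.1, -110.9]), np.float64(49.0), np.int64(3320)) [ 0.8612 -0.1938  1.7572]
(array([ 478. , -111.3]), np.float64(83.0), np.int64(3283))
```

View pics/w8.png

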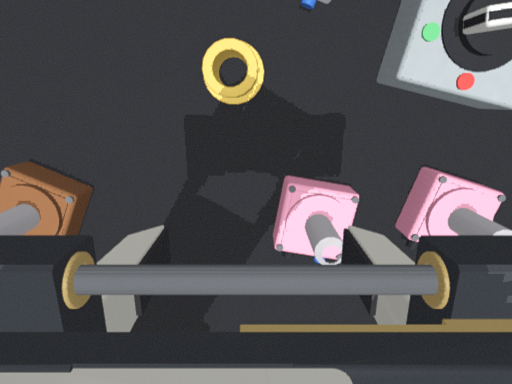

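The yellow sleeve has been knocked aside. It stands upright at pixel (234,72), which is (478,-111) in world coordinates. The pink drive is clear of the approach.

send_rows(offset=[[0.4,-0.1,0],[0.8,-0.194,0],[0.86,-0.194,0.3],[0.86,-0.194,0.7],[0.86,-0.194,1],[0.86,-0.194,1],[0.86,-0.194,1]], delta_rot=[[0,0,0],[0,0,0],[0,0,0],[0,0,0],[0,0,0],[0,0,0],[0,0,0]])

```text
time: 41.25
tool_pos: [478.4, -111.1, 114.3]
tcp_rot: [3.141, -0.002, -0.007]
contact_force: [0.5, -0.2, -0.1]
grip_width: 92.0
finger_force: 0.0
```

send_rows(offset=[[0,0,0.25],[0,0,0.5],[0,0,0.65],[0,0,0.75],[0,0,0.75]], delta_rot=[[0,0,0],[0,0,0],[0,0,0],[0,0,0],[0,0,0]])

```text
time: 41.88
tool_pos: [477.8, -110.9, 23.6]
tcp_rot: [3.141, -0.001, -0.007]
contact_force: [-0.1, 0.1, -0.2]
grip_width: 91.8
finger_force: 0.0
```

send_rows(offset=[[0,0,0],[0,0,0],[0,0,0],[0,0,0],[0,0,0],[0,0,0]], delta_rot=[[0,0,0],[0,0,0],[0,0,0],[0,0,0],[0,0,0],[0,0,0]], grip=0.45)

```text
time: 42.62
tool_pos: [477.4, -110.6, 23.4]
tcp_rot: [3.142, -0.0, -0.007]
contact_force: [-0.9, 0.5, 3.5]
grip_width: 53.7
finger_force: 30.0
```

send_rows(offset=[[0,0,-0.2],[0,0,-0.5],[0,0,-1],[0,0,-1]], delta_rot=[[0,0,0],[0,0,0],[0,0,0],[0,0,0]])

```text
time: 43.12
tool_pos: [479.8, -111.7, 147.0]
tcp_rot: [3.138, -0.008, -0.007]
contact_force: [0.6, -0.1, -2.4]
grip_width: 53.7
finger_force: 30.0
```

send_rows(offset=[[0.2,-0.2,-0.3],[0.5,-0.5,-0.5],[0.63,-0.8,-0.5],[0.63,-0.82,-0.5],[0.63,-0.82,-0.5],[0.63,-0.82,-0.5],[0.63,-0.82,-0.5]], delta_rot=[[0,0,0],[0,0,0],[0,0,0],[0,0,0],[0,0,0],[0,0,0],[0,0,0]])

```text
time: 44.0
tool_pos: [553.2, -13.7, 203.0]
tcp_rot: [3.141, 0.0, -0.008]
contact_force: [0.4, -0.4, -2.1]
grip_width: 53.7
finger_force: 30.0
```

```bash
python3 - <<'E'
from h import *
k,im=snap("w9"); o=get_obs(); print(o["tool_pos"],o["tcp_rot"])
for d in finder.pinpoint("seat_yellow","wrist"): print(d["confidence"],np.round(d["uv"],1),atz(k,d["uv"],50).round(1))
t=o["tool_pos"];base=t[2]-22.9
P=np.array([proj(k,[t[0]+34*np.cos(a),t[1]+34*np.sin(a),base]) for a in np.linspace(0,6.28,200)]);print("flange top row",P[:,1].min(),"cols",P[:,0].min(),P[:,0].max())
cv2.imwrite("pics/w9z.png",cv2.resize(im[0:300,100:500,::-1],None,fx=2,fy=2,interpolation=cv2.INTER_CUBIC))
E
```

```text
[553.36420167 -13.57097655 203.12011249] [ 3.14144071e+00  1.47155394e-04 -8.05124889e-03]
0.61 [251.9  96.9] [629.6 -12.5  50. ]
flange top row 172.35562521855525 cols 196.57755367046232 310.19843860514953
```

View pics/w9z.png

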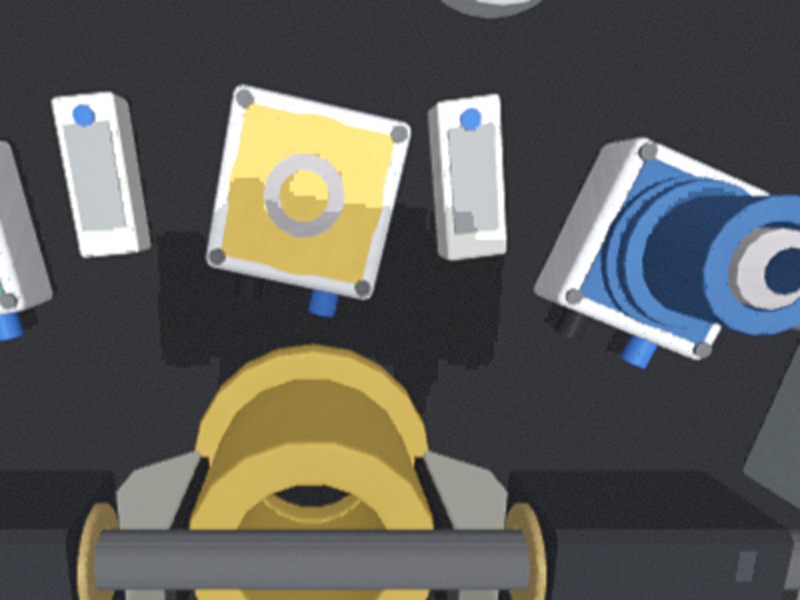

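The yellow shaft's tip ring is centred at zoom (303.5,195), which is pixel (251.7,97.5). The yellow sleeve is centred in the grip, and the blue sleeve sits home on its drive on the right.

```bash
python3 - <<'E'
from h import *
k=optics.get_calibration("wrist");p=atz(k,(251.75,97.5),117);print(p,rel([p[0],p[1],147]))
E
```

```text
[628.88587918 -12.67522286 117.        ] [ 0.6288 -0.0113  0.4682]
```

send_rows(offset=[[0.3,-0.01,0],[0.5,-0.01,0],[0.629,-0.01,0],[0.629,-0.01,0.15],[0.629,-0.01,0.3],[0.629,-0.01,0.46],[0.629,-0.01,0.46],[0.629,-0.01,0.46]], delta_rot=[[0,0,0],[0,0,0],[0,0,0],[0,0,0],[0,0,0],[0,0,0],[0,0,0],[0,0,0]])

```text
time: 45.1
tool_pos: [629.5, -12.4, 148.8]
tcp_rot: [3.141, -0.001, -0.007]
contact_force: [-0.6, 0.6, -2.2]
grip_width: 53.7
finger_force: 30.0
```

send_rows(offset=[[0,0,0.03],[0,0,0.06],[0,0,0.09],[0,0,0.12],[0,0,0.12],[0,0,0.12]], delta_rot=[[0,0,0],[0,0,0],[0,0,0],[0,0,0],[0,0,0],[0,0,0]])

```text
time: 45.85
tool_pos: [629.1, -12.1, 133.6]
tcp_rot: [3.141, -0.0, -0.007]
contact_force: [0.1, 0.2, -1.5]
grip_width: 53.5
finger_force: 30.0
```

send_rows(offset=[[0,0,0.04],[0,0,0.08],[0,0,0.12],[0,0,0.16],[0,0,0.2],[0,0,0.24],[0,0,0.28],[0,0,0.3]], delta_rot=[[0,0,0],[0,0,0],[0,0,0],[0,0,0],[0,0,0],[0,0,0],[0,0,0],[0,0,0]])

```text
time: 46.85
tool_pos: [628.9, -12.1, 97.2]
tcp_rot: [3.142, 0.0, -0.007]
contact_force: [0.1, -0.1, -2.0]
grip_width: 54.0
finger_force: 30.0
```

send_rows(offset=[[0,0,0.03],[0,0,0.06],[0,0,0.09],[0,0,0.12],[0,0,0.14],[0,0,0.16],[0,0,0.16],[0,0,0.16]], delta_rot=[[0,0,0],[0,0,0],[0,0,0],[0,0,0],[0,0,0],[0,0,0],[0,0,0],[0,0,0]])

```text
time: 47.85
tool_pos: [629.2, -12.1, 78.5]
tcp_rot: [3.141, -0.0, -0.007]
contact_force: [0.7, 0.7, -1.9]
grip_width: 53.7
finger_force: 30.0
```

send_rows(offset=[[0,0,0.007],[0,0,0.014],[0,0,0.021],[0,0,0.028],[0,0,0.034],[0,0,0.034]], delta_rot=[[0,0,0],[0,0,0],[0,0,0],[0,0,0],[0,0,0],[0,0,0]])

```text
time: 48.6
tool_pos: [629.0, -12.1, 74.2]
tcp_rot: [3.141, 0.0, -0.007]
contact_force: [1.1, -0.8, -2.1]
grip_width: 53.6
finger_force: 30.0
```

send_rows(offset=[[0,0,0.006],[0,0,0.012],[0,0,0.012]], delta_rot=[[0,0,0],[0,0,0],[0,0,0]])

```text
time: 48.98
tool_pos: [629.1, -12.1, 73.4]
tcp_rot: [3.141, -0.0, -0.007]
contact_force: [-2.5, -0.9, 3.4]
grip_width: 53.5
finger_force: 30.0
```

send_rows(offset=[[0,0,0],[0,0,0],[0,0,0],[0,0,0]], delta_rot=[[0,0,0],[0,0,0],[0,0,0],[0,0,0]], grip=0.85)

```text
time: 49.48
tool_pos: [629.1, -12.1, 72.8]
tcp_rot: [3.142, 0.0, -0.007]
contact_force: [-0.4, 0.6, 0.7]
grip_width: 77.8
finger_force: 0.0
```

send_rows(offset=[[0,0,-0.2],[0,0,-0.5],[0,0,-0.9],[0,0,-1]], delta_rot=[[0,0,0],[0,0,0],[0,0,0],[0,0,0]])

```text
time: 49.98
tool_pos: [630.7, -12.3, 196.6]
tcp_rot: [3.141, -0.006, -0.007]
contact_force: [0.3, 0.1, -0.9]
grip_width: 78.1
finger_force: 0.0
```

send_rows(offset=[[-0.15,0.4,-0.2],[-0.31,0.8,-0.3],[-0.31,0.94,-0.3]], delta_rot=[[0,0,0],[0,0,0],[0,0,0]])

```text
time: 50.35
tool_pos: [590.3, -127.1, 229.4]
tcp_rot: [3.141, -0.001, -0.01]
contact_force: [0.4, 0.4, 0.5]
grip_width: 78.5
finger_force: 0.0
```

send_rows(offset=[[-0.15,0.47,0],[-0.31,0.94,0]], delta_rot=[[0,0,0],[0,0,0]])

```text
time: 50.6
tool_pos: [552.9, -237.6, 227.6]
tcp_rot: [-3.14, 0.001, -0.005]
contact_force: [0.7, -0.5, 0.3]
grip_width: 78.3
finger_force: 0.0
```

send_rows(offset=[[-0.15,0.47,0],[-0.31,0.94,0],[-0.31,0.94,0]], delta_rot=[[0,0,0],[0,0,0],[0,0,0]])

```text
time: 50.98
tool_pos: [513.5, -353.1, 227.0]
tcp_rot: [-3.141, 0.002, -0.012]
contact_force: [1.2, 0.3, 0.6]
grip_width: 78.1
finger_force: 0.0
```

send_rows(offset=[[0,0,0],[0,0,0],[0,0,0],[0,0,0],[0,0,0],[0,0,0],[0,0,0],[0,0,0]], delta_rot=[[0,0,0.028],[0,0,0.056],[0,0,0.084],[0,0,0.112],[0,0,0.14],[0,0,0.168],[0,0,0.196],[0,0,0.225]], grip=0.5)

```text
time: 51.98
tool_pos: [516.0, -348.0, 227.8]
tcp_rot: [3.141, 0.002, -1.425]
contact_force: [-0.2, -0.2, 0.3]
grip_width: 45.7
finger_force: 0.0
```

```bash
python3 - <<'E'
from h import *
print(get_obs()["tcp_rot"],rel([516,-349.7,83]))
k,t=snap("top10","top")
_,w=snap("w10")
cv2.imwrite("pics/c10.png",np.vstack([cv2.resize(t[100:340,80:430],(600,411)),cv2.resize(w,(252,189))[:, :].repeat(1,0) if 0 else cv2.copyMakeBorder(cv2.resize(w,(252,189)),0,0,0,348,cv2.BORDER_CONSTANT)])[:,:,::-1])
E
```

```text
[ 3.14095481e+00  1.81118193e-03 -1.42493160e+00] [1.6600e-02 1.1000e-03 1.2066e+00]
```

View pics/c10.png

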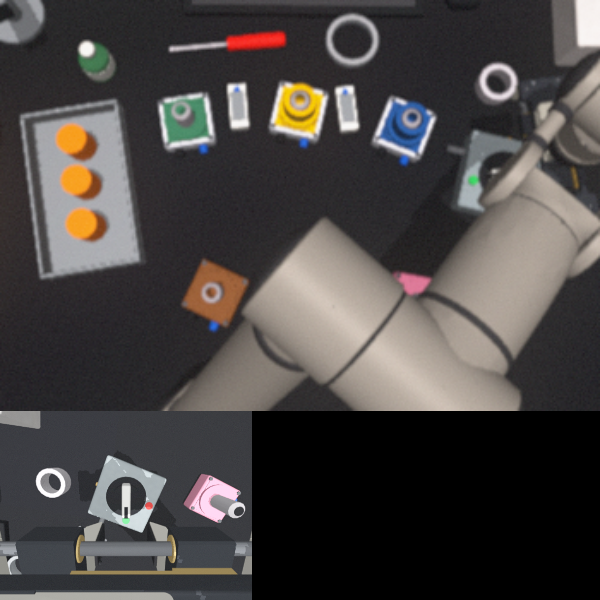

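The picture shows both sleeves seated, all the caps in the crate and the bystanders unmoved. The wing lies aligned between the fingers, pointing at green.

send_rows(offset=[[0.015,0,0.2],[0.015,0,0.5],[0.015,0,0.8],[0.015,0,0.9],[0.015,0,0.9]], delta_rot=[[0,0,0],[0,0,0],[0,0,0],[0,0,0],[0,0,0]])

```text
time: 52.7
tool_pos: [515.6, -351.0, 120.5]
tcp_rot: [3.141, 0.001, -1.418]
contact_force: [0.8, 0.0, 0.9]
grip_width: 46.1
finger_force: 0.0
```

send_rows(offset=[[0,0,0.15],[0,0,0.3],[0,0,0.3],[0,0,0.3]], delta_rot=[[0,0,0],[0,0,0],[0,0,0],[0,0,0]])

```text
time: 53.2
tool_pos: [516.3, -352.1, 86.6]
tcp_rot: [-3.14, -0.002, -1.42]
contact_force: [0.5, -0.1, 0.4]
grip_width: 45.8
finger_force: 0.0
```

send_rows(offset=[[0,0,0],[0,0,0],[0,0,0],[0,0,0],[0,0,0],[0,0,0]], delta_rot=[[0,0,0],[0,0,0],[0,0,0],[0,0,0],[0,0,0],[0,0,0]], grip=0.1)

```text
time: 53.95
tool_pos: [515.8, -351.6, 85.1]
tcp_rot: [-3.141, -0.0, -1.421]
contact_force: [2.4, 0.6, 0.7]
grip_width: 15.8
finger_force: 29.9
```

send_rows(offset=[[0,0,0],[0,0,0],[0,0,0],[0,0,0],[0,0,0],[0,0,0],[0,0,0],[0,0,0]], delta_rot=[[0,0,-0.024],[0,0,-0.048],[0,0,-0.072],[0,0,-0.096],[0,0,-0.12],[0,0,-0.144],[0,0,-0.168],[0,0,-0.191]])

```text
time: 54.95
tool_pos: [518.5, -349.1, 85.1]
tcp_rot: [-3.138, -0.005, -0.215]
contact_force: [12.2, 8.7, -0.2]
grip_width: 15.9
finger_force: 30.0
```

send_rows(offset=[[0,0,0],[0,0,0]], delta_rot=[[0,0,0],[0,0,0]])

```text
time: 55.2
tool_pos: [518.4, -349.2, 85.1]
tcp_rot: [-3.138, -0.005, -0.22]
contact_force: [13.6, 8.4, 0.1]
grip_width: 16.0
finger_force: 30.0
```

send_rows(offset=[[0,0,0],[0,0,0],[0,0,0]], delta_rot=[[0,0,0],[0,0,0],[0,0,0]], grip=0.6)

```text
time: 55.58
tool_pos: [514.9, -351.8, 84.7]
tcp_rot: [3.141, 0.001, -0.221]
contact_force: [1.0, 0.3, -0.3]
grip_width: 40.9
finger_force: 0.0
```

send_rows(offset=[[0,0,-0.4],[0,0,-0.8],[0,0,-1],[0,0,-1]], delta_rot=[[0,0,0],[0,0,0],[0,0,0],[0,0,0]])

```text
time: 56.08
tool_pos: [515.9, -352.5, 206.9]
tcp_rot: [3.139, -0.004, -0.221]
contact_force: [-0.2, -0.1, -0.4]
grip_width: 55.1
finger_force: 0.0
```

send_rows(offset=[[-0.3,0,-0.1],[-0.3,0,-0.2],[-0.3,0,-0.2],[-0.3,0,-0.2]], delta_rot=[[0,0,0],[0,0,0],[0,0,0],[0,0,0]])

```text
time: 56.58
tool_pos: [480.6, -343.7, 227.9]
tcp_rot: [-3.141, 0.001, -0.22]
contact_force: [-0.4, 0.4, 0.4]
grip_width: 54.8
finger_force: 0.0
```

```bash
python3 - <<'E'
from h import *
snap("w11")
E
```

```text
(no output)
```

View pics/w11.png

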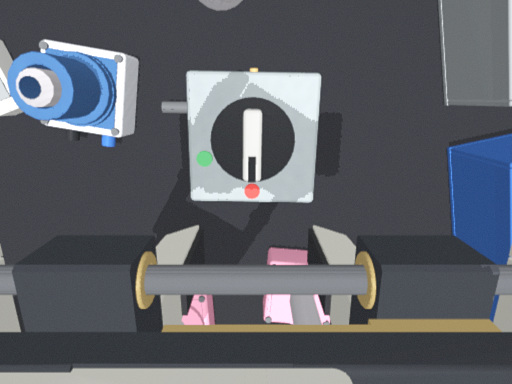

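The selector pointer is back at the red mark (252,190), and the gripper is clear of everything.

```bash
python3 -c "
from h import *
print(ticket.close_job())"
```

```text
the job is handed in; nothing more can be done
None
```

The job is done and handed in: the selector went to green, all three caps went into the crate, the blue and yellow sleeves were lowered home on their drives (there was no green sleeve), and the selector was turned back to red.

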